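# Fit a dome stake in the bench stake holder

## Task

Take the dome-headed stake out of its storage block, set its tapered shank loosely in the socket of the stake holder and let go of it. Then pick up the nylon-faced mallet and tap the stake gently down until its shoulder sits fully home on the holder, with a last firm tap of about 20 N to lock the taper but never more than 25 N, which would mark the dome. Put the mallet back down on the bench and leave everything else where it is.

Things in the scene. Friction and masses are not known exactly. Their poses are not given: they have to be found in the camera images.
- dome_stake: Forged steel stake, 0.37 kg, in one of the storage block's wells: the one with a round head and DOMED top. Origin on its axis at the shoulder's underside; z up, x and y square to the shank's flats. Below: square shank 50 mm long, 16 mm wide at the shoulder, tapering evenly to 11 mm at the tip. Above: collar 30 x 30 mm to z 6, square neck 18 mm wide to z 38, then the head. Top at z 71 mm.
- dome_head (a point): Middle of the dome stake's head, on its axis, 52 mm above the shoulder's underside: the place to hold it. The head is round, 36 mm in diameter, with a straight side from 9 mm below this point to 9 mm above it.
- dome_top (a point): Top centre of the dome stake's head, on its axis, 71 mm above the shoulder's underside: where the mallet taps. The polished dome is marked if the mallet ever bears on it with more than 25 N.
- holder: Dark cast-iron stake holder bolted to the bench (does not move): flange 112 x 112 x 8 mm, square pedestal 62 x 62 mm, 60 mm high overall. Origin: centre of its underside on the bench; x and y square to its sides and to its socket.
- socket (a point): Centre of the mouth of the holder's square tapered socket, on its top face, 60 mm above the bench; z up, x and y square to the socket. The mouth is 15.4 mm wide and narrows downward with the shank's own taper, 54 mm deep. The shank is first snug with the shoulder 6 mm above the top face; the stake's own weight takes it to 3 to 5 mm.
- holder_top (a point): The same point, the holder's top face, where the shoulder ends up. From the loose start the resistance to the mallet rises steadily, about 3 N per mm, to between 10 and 17 N (friction varies) when the shoulder meets this face; then it goes solid and the force shoots up. A tap of 18 to 25 N with the shoulder down locks the taper: friction then holds it, it does not spring back and takes some 10 N to draw out.
- rack: Dark wooden storage block, 75 x 235 x 66 mm, does not move. Origin: centre of its underside; its long side along y. Three square wells 23 mm wide, 75 mm apart along y; a stake hangs loosely in each with its shoulder on the block's top (66 mm above the bench).
- flat_stake: Bystander, a like stake with a round head and a FLAT top, in another well of the storage block; origin as for the dome stake.
- horn_stake: Bystander, a like stake whose head is a level round horn, 98 mm long, along its x (50 mm above the shoulder's underside), in another well; origin as for the dome stake.
- mallet: Small mallet, 0.4 kg: upright cylindrical head, 40 mm in diameter, 72 mm long, with flat white nylon faces, standing on one face. Light wooden handle, level, 36 mm above the lower face, along -x to 173 mm from the axis; 16 mm wide (y), 20 mm high near the head (x -20 to -73 mm), then 18 x 23 mm. Origin: centre of the lower face; z up along the head. Balances at x -10 mm.
- mallet_handle (a point): Point in the middle of the mallet's handle, 38 mm from the head's axis and 36 mm above the lower face; a place to grip across the handle from above.
- dapping_block: Bystander, steel cube 48 mm with round hollows, loose; origin under its centre.
- dish: Bystander, small white ceramic dish, 84 mm across, 28 mm high, loose; origin under its centre.
- polish_tin: Bystander, round metal tin 62 mm across, 34 mm high, loose; origin under its centre.
- chasing_hammer: Bystander, small steel hammer with wooden handle, 210 mm long, lying; origin under its middle.
- ring_clamp: Bystander, wooden ring clamp 124 mm long, 30 mm wide, lying; origin under its centre.
- burr_stand: Bystander, round wooden stand 52 mm across with upright burrs, 63 mm high, loose; origin under its centre.
Not all that is in view belongs to the job. What is shaped like the dome_stake but blue is not meant.

How it is judged:
By the outcome, as a careful person would: the job done as asked, in the order asked, and still so for the second after the job is handed in, with the robot touching nothing.
It also fails if it takes over 72 s, if anything falls off the work surface, if the arm or the gripper's body presses on something with over 40 N, if the wrist force passes 120 N, or if a joint passes its speed limit or range.

## Robot

A 6-joint arm with a two-finger parallel gripper is mounted at the origin on the work surface. World frame = base frame: x ahead of the robot, y to its left, z up, the work surface at z = 0. Lengths are in m, angles in rad, forces in N, time in s.
With the tool pointing down it reaches from about 0.25 to 0.775 m from the base axis. Payload 4 kg.
Tool frame: the origin (TCP) lies at the very end of the fingers, on their centre line; the grasp point (between the pads) lies 19 mm behind it; z points along the fingers, y is the line along which they close (so a half turn about z gives the same grasp; the last joint's range is limited). The gripper opens to 85 mm and grips with 20 to 120 N. Pads are 22 mm wide; open, the fingers measure 114 mm over their backs; the gripper's body (76 mm by 85 mm) begins 54 mm behind the grasp point. The pads swing forward as they close: fully open they stand 13 mm farther back than shut.
Start: joints at [-1.312, 0.087, 1.371, -0, 1.684, -0.103], TCP at [0.195, -0.514, 0.231] pointing down, gripper open.
Joint ranges: [-3.1, 3.1], [-0.76, 2.03], [0.27, 2.55], [-1.08, 4.22], [0.17, 2.65], [-2.57, 2.57]. Speed limits (rad/s): [2.79, 2.79, 3.14, 3.14, 3.14, 3.14].

## Interface

Orientations are given as [roll, pitch, yaw] about the fixed x, y, z axes, in that order (R = Rz(yaw) Ry(pitch) Rx(roll)).
In Python, from bench import env gives the robot as it stands.
- The arm moves only by the shell command python3 -m creep 'ROWS' [FORCE]. ROWS is JSON, a list of rows, each an object of numbers: "grip": the opening, from 0 (shut) to 1 (fully open); "x", "y", "z": the shift along the tool's x, y, z in cm; "spin": the turn about the tool's z in degrees. A call has 1 to 12 rows; each row is the pose to reach, as a shift and turn from the pose commanded when the call began, along the tool's axes at that moment; what a row does not reach only later rows make up. A row lasts 1/10 s, in which the tool goes at most 50 mm and 8.59 degrees, less where a joint would pass 70% of its speed; a pose out of reach is approached as far as the arm can. A call with a gripper value outside its range is refused whole. The fingers move at their own pace and stop on an object; FORCE is the grip in N (left out, the last holds). Time passes only in rows, so rows that repeat a pose let the fingers close. It gives the time, the measured TCP pose, the force, the opening and the grip force at its end, in the units of the state.
- env.sense(): the state, without advancing time (a new reading comes with each control period).
- env.grab_frame(name): name is "scene" or "top" or "wrist"; returns a dict with "img" (384x512x3 uint8, red, green, blue), "range_z" (384x512 float32, m along the optical axis (not along the pixel's ray), 0 where there is no reading), "fx", "fy", "cx", "cy" (pixels), "R" (3x3) and "t" (3): a world point X has camera coordinates R X + t. Camera axes: x right, y down, z forward; pixel columns grow to the right and rows downward; lengths in m; the calibration is good to about 2 mm. The wrist camera is an equidistant fisheye: a pixel r from the principal point sees the ray r / f radians off the axis. A picture is of the moment at which its call begins.
- env.hand_in(): hands the job in; it is judged then, once.
The state is a dict: "time": time; "q": joint angles; "dq": joint speeds; "tau": joint torques, N m; "eef_pos": TCP position; "tcp_rot": TCP orientation; "wrist_force": force on the tool from outside, world axes, zero at the start; "wrist_torque": the same for the moment, N m; "width": opening from 0.0 (shut) to 1.0 (fully open); "finger_force": force on a finger pad.
Only numpy, scipy, OpenCV 4.12 (cv2) and the standard library are available. Lean on these libraries where they do the work, as an engineer would, in place of code of your own. Each camera call takes 0.05 s, during which the arm holds its last target. There are 200 camera calls.

## Working session

There is one attempt and no reset: what is moved stays moved. The work goes in short steps, Python scripts to look and compute and a shell command to move; the robot and the scene stay as the last step left them, time stands still between calls to the robot, and variables do not carry over. Pictures are saved under pics/ and viewed, at most 11 in all, crops included, and the job is handed in when it is done.

```bash
ls; mkdir -p pics; python3 - <<'E'
from bench import env
import cv2,numpy as np,pickle
s=env.sense();print(s)
for n in("scene","top"):
    f=env.grab_frame(n);pickle.dump(f,open(f"{n}0.pkl","wb"))
    cv2.imwrite(f"pics/{n}0.png",f["img"][:,:,::-1])
    print(n,f["fx"],f["cx"],f["cy"],f["R"].round(3).tolist(),f["t"])
E
```

```text
pics
{'time': 0.0, 'q': array([-1.31210209e+00,  8.79679304e-02,  1.37228417e+00, -1.12532448e-05,
        1.68356926e+00, -1.03070856e-01]), 'dq': array([-0.00022633,  0.00123391,  0.00129291, -0.00070031, -0.00126474,
       -0.00103978]), 'tau': array([-4.87251655e-04, -3.51864839e+01, -3.13268960e+01, -5.50426171e-05,
        1.08505299e-02,  1.13262419e-05]), 'eef_pos': array([ 0.19453869, -0.51391529,  0.23011686]), 'tcp_rot': array([-3.13937462e+00, -2.18182789e-04,  3.61763595e-01]), 'wrist_force': array([ 0.12927217,  0.36971461, -1.13029785]), 'wrist_torque': array([ 0.01064489, -0.05181351,  0.01295947]), 'finger_force': 0.0, 'width': 1.001461828355488}
scene 462.263468969454 258.75109374067193 183.90002577280788 [[-0.35, 0.937, -0.01], [0.75, 0.274, -0.602], [-0.561, -0.218, -0.798]] [ 0.19575815 -0.33247853  1.65814066]
top 434.4250947269314 249.22013421959753 189.5219817607774 [[-0.008, -1.0, -0.003], [-0.976, 0.009, -0.219], [0.219, 0.001, -0.976]] [-0.0160197   0.57265164  1.20796372]
```

View pics/scene0.png

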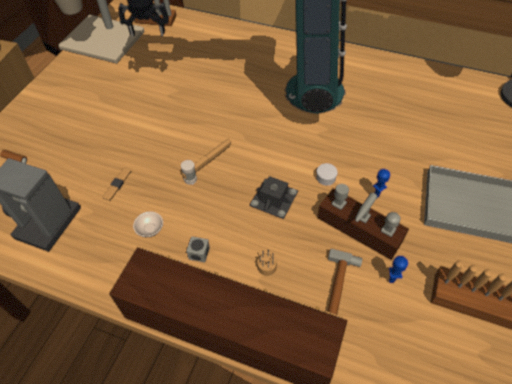

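View pics/top0.png

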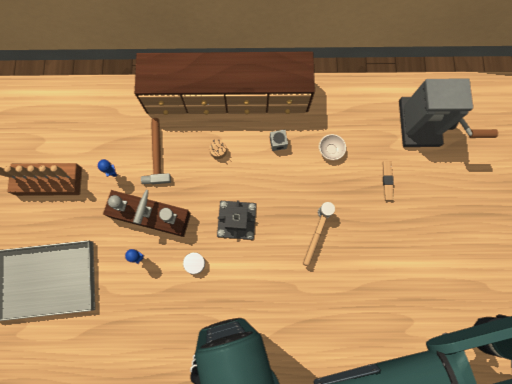

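The scene view shows the storage block at about (362,222), with round heads at (341,192) and (391,222), and the horn between them. The top view has the holder at (237,219), the mallet head at (327,209) with its handle end at (308,264), and the round heads at (116,201) and (168,214). The candidates for the dome stake are scene (341,192) = top (168,214) and scene (391,222) = top (116,201). The blue ones are excluded. I'll enlarge both to compare.

```bash
cat > h.py <<'E'
import numpy as np,pickle,cv2
from bench import env
def load(n): return pickle.load(open(n+".pkl","rb"))
def cloud(f):
    z=f["range_z"];v,u=np.indices(z.shape)
    P=np.stack([(u-f["cx"])/f["fx"]*z,(v-f["cy"])/f["fy"]*z,z],-1)
    X=(P-f["t"])@f["R"]
    X[z<=0]=np.nan
    return X
def ray(f,u,v,h):
    d=f["R"].T@np.array([(u-f["cx"])/f["fx"],(v-f["cy"])/f["fy"],1]);c=-f["R"].T@f["t"]
    return c+d*(h-c[2])/d[2]
E
python3 - <<'E'
from h import *
a=load("scene0");b=load("top0")
A=cv2.resize(a["img"][165:265,310:420],None,fx=5,fy=5,interpolation=cv2.INTER_CUBIC)
B=cv2.resize(b["img"][180:245,95:195],(550,358),interpolation=cv2.INTER_CUBIC)
B=B[:, :]
cv2.imwrite("pics/crop1.png",cv2.resize(np.vstack([A,B]),None,fx=.69,fy=.69)[:,:,::-1])
Xa=cloud(a);Xb=cloud(b)
for (u,v) in((116,201),(168,214)):
    print(Xb[v-6:v+7:2,u][:,:].round(3).tolist())
    print("h profile",Xb[v-1,u-9:u+10,2].round(3).tolist())
for (u,v) in((341,188),(391,218)):
    print("scene h",Xa[v-8:v+12:2,u].round(3).tolist()); print(Xa[v-2,u-8:u+9,2].round(3).tolist())
def blob(X,img,lo,hi,box):
    u0,u1,v0,v1=box;m=np.zeros(X.shape[:2],bool);m[v0:v1,u0:u1]=1
    m&=(X[...,2]>lo)&(X[...,2]<hi);p=X[m]
    r=cv2.minAreaRect((p[:,:2]*1000).astype(np.float32))
    return len(p),p.mean(0).round(4),r
print("rack",blob(Xb,0,.06,.07,(100,195,185,240)))
print("holder top",blob(Xb,0,.055,.065,(215,262,195,242)))
print("flange",blob(Xb,0,.005,.065,(215,262,195,242)))
print("mallet head",blob(Xb,0,.062,.08,(310,340,195,225)))
print("handle",blob(Xb,0,.025,.055,(300,336,195,272)))
E
```

```text
[[0.545, 0.347, 0.132], [0.539, 0.346, 0.134], [0.533, 0.345, 0.135], [0.527, 0.343, 0.139], [0.522, 0.345, 0.134], [0.517, 0.345, 0.131], [0.513, 0.348, 0.122]]
h profile [0.0, 0.132, 0.136, 0.135, 0.139, 0.135, 0.136, 0.137, 0.141, 0.134, 0.133, 0.134, 0.131, 0.128, 0.124, 0.11, 0.066, 0.066, 0.067]
[[0.507, 0.201, 0.136], [0.501, 0.201, 0.134], [0.495, 0.201, 0.136], [0.49, 0.201, 0.135], [0.484, 0.2, 0.137], [0.479, 0.2, 0.137], [0.475, 0.201, 0.129]]
h profile [0.067, 0.137, 0.136, 0.139, 0.139, 0.137, 0.139, 0.134, 0.14, 0.139, 0.136, 0.14, 0.141, 0.133, 0.118, 0.063, 0.061, 0.062, 0.066]
scene h [[0.356, 0.193, -0.001], [0.362, 0.195, -0.003], [0.477, 0.206, 0.135], [0.486, 0.208, 0.139], [0.493, 0.21, 0.139], [0.501, 0.211, 0.141], [0.503, 0.213, 0.136], [0.507, 0.214, 0.132], [0.509, 0.215, 0.126], [0.505, 0.216, 0.113]]
[0.003, 0.001, 0.003, 0.139, 0.136, 0.137, 0.139, 0.138, 0.139, 0.138, 0.136, 0.142, 0.14, 0.14, 0.136, -0.002, 0.002]
scene h [[0.411, 0.358, -0.004], [0.521, 0.348, 0.136], [0.528, 0.349, 0.137], [0.532, 0.351, 0.134], [0.54, 0.351, 0.137], [0.543, 0.353, 
[... 278 characters left out ...]
5, 279.82879638671875), (236.13987731933594, 75.74856567382812), 74.82831573486328))
holder top (410, array([0.4928, 0.0179, 0.0596]), ((493.40667724609375, 18.03464126586914), (62.14825439453125, 63.125328063964844), 85.41438293457031))
flange (1260, array([0.489 , 0.0174, 0.0292]), ((498.17022705078125, 13.182994842529297), (138.01742553710938, 140.40072631835938), 89.16754150390625))
mallet head (156, array([ 0.513 , -0.2462,  0.0707]), ((513.0638427734375, -246.2601318359375), (37.47037887573242, 38.79164505004883), 83.99552917480469))
handle (351, array([ 0.427 , -0.2095,  0.0447]), ((433.69158935546875, -214.36984252929688), (28.893613815307617, 172.71925354003906), 70.53997039794922))
```

View pics/crop1.png

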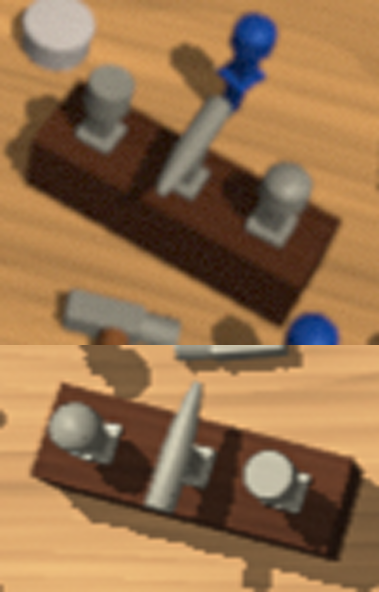

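The enlarged crop settles it. The head at scene (391,222) / top (116,201) is rounded and shaded, so that is the dome. The one at scene (341,192) / top (168,214) has a clear flat disc. The sizes check out: rack 236x76 at z 66, holder 62x63 at z 60, mallet head 38 at z 71. I'll stop over the holder first for a close look.

```bash
cat >> h.py <<'E'
def go(x,y,z,yaw=None):
    "tool-axes shift in cm and spin in deg from the present pose"
    s=env.sense();r=s["tcp_rot"]
    from scipy.spatial.transform import Rotation as Ro
    R=Ro.from_euler("xyz",r).as_matrix()
    d=R.T@(np.array([x,y,z])-s["eef_pos"])*100
    cy=np.degrees(r[2]);sp=None if yaw is None else (cy-yaw+180)%360-180
    print("at",s["eef_pos"].round(4),"yaw",cy.round(2),"-> xyz cm",d.round(2),"spin",sp)
E
python3 - <<'E'
from h import *
b=load("top0");X=cloud(b);a=load("scene0");Xa=cloud(a)
for n,f,C in(("top",b,X),("scene",a,Xa)):
    hsv=cv2.cvtColor(f["img"],cv2.COLOR_RGB2HSV);m=cv2.inRange(hsv,(105,120,60),(130,255,255))
    k,l,st,c=cv2.connectedComponentsWithStats(m)
    for i in range(1,k):
        if st[i,4]>20:
            p=C[l==i];print(n,"blue",c[i].round(),np.nanmedian(p,0).round(3),np.nanmax(p[:,2]).round(3))
go(.42,.018,.28,20.7)
E
```

```text
top blue [106. 167.] [0.632 0.389 0.114] 0.124
top blue [133. 256.] [0.38  0.295 0.116] 0.125
scene blue [381. 181.] [0.392 0.307 0.103] 0.125
scene blue [398. 268.] [0.647 0.398 0.106] 0.125
at [ 0.1946 -0.514   0.2302] yaw 20.73 -> xyz cm [ 39.91 -41.78  -4.89] spin 0.028565240886621268
```

```bash
python3 -m creep '[{"x":3,"y":-3,"z":-3},{"x":40,"y":-41.8,"z":-5},{"x":40,"y":-41.8,"z":-5},{"x":40,"y":-41.8,"z":-5},{"x":40,"y":-41.8,"z":-5},{"x":40,"y":-41.8,"z":-5},{"x":40,"y":-41.8,"z":-5},{"x":40,"y":-41.8,"z":-5},{"x":40,"y":-41.8,"z":-5},{"x":40,"y":-41.8,"z":-5},{"x":40,"y":-41.8,"z":-5},{"x":40,"y":-41.8,"z":-5}]'
python3 -m creep '[{},{},{},{}]'
python3 - <<'E'
from h import *
s=env.sense();print(s["eef_pos"],s["tcp_rot"],s["q"],s["time"])
f=env.grab_frame("wrist");pickle.dump(f,open("w1.pkl","wb"));cv2.imwrite("pics/w1.png",f["img"][:,:,::-1])
print(f["fx"],f["fy"],f["cx"],f["cy"],(-f["R"].T@f["t"]).round(4),f["R"].round(3).tolist())
E
```

```text
[ 0.19455071 -0.51395363  0.23021096] [-3.13955018e+00 -2.06061780e-04  3.61781713e-01] [-1.31210231e+00  8.79117329e-02  1.37215920e+00 -5.24717969e-06
  1.68357455e+00 -1.03088494e-01] 0.1
297.3186396354542 297.3186396354542 258.9292706153776 188.79508237160957 [ 0.274  -0.4851  0.373 ] [[0.353, -0.936, -0.002], [-0.884, -0.334, 0.327], [-0.306, -0.113, -0.945]]invalid input
invalid input
```

View pics/w1.png

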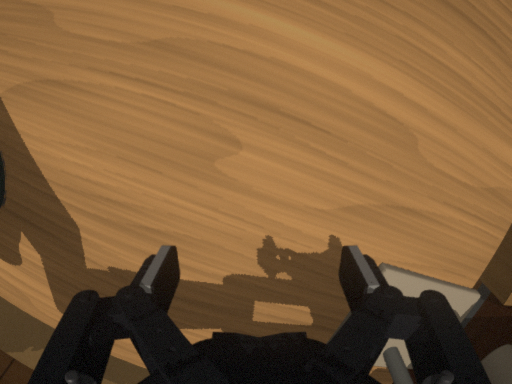

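The move was refused, so this picture shows only the gripper at the start pose: fingertips at (160,265) and (355,265), camera on the tool's +x side. The rows probably need every key.

```bash
python3 -m creep '[{"grip":1,"x":3,"y":-3,"z":-3,"spin":0},{"grip":1,"x":40,"y":-41.8,"z":-5,"spin":0},{"grip":1,"x":40,"y":-41.8,"z":-5,"spin":0},{"grip":1,"x":40,"y":-41.8,"z":-5,"spin":0},{"grip":1,"x":40,"y":-41.8,"z":-5,"spin":0},{"grip":1,"x":40,"y":-41.8,"z":-5,"spin":0},{"grip":1,"x":40,"y":-41.8,"z":-5,"spin":0},{"grip":1,"x":40,"y":-41.8,"z":-5,"spin":0},{"grip":1,"x":40,"y":-41.8,"z":-5,"spin":0},{"grip":1,"x":40,"y":-41.8,"z":-5,"spin":0},{"grip":1,"x":40,"y":-41.8,"z":-5,"spin":0},{"grip":1,"x":40,"y":-41.8,"z":-5,"spin":0}]'
python3 - <<'E'
from h import *
go(.42,.018,.28,20.7);go(.42,.34,.28,20.7)
E
```

```text
time: 1.35
eef_pos: [0.4211, 0.0209, 0.2813]
tcp_rot: [-3.141, -0.0, 0.364]
wrist_force: [0.7, 0.2, 0.3]
width: 0.999
finger_force: 0.0
at [0.4211 0.0209 0.2813] yaw 20.85 -> xyz cm [-0.2   0.23  0.13] spin 0.15034936847092695
at [0.4211 0.0209 0.2813] yaw 20.85 -> xyz cm [ 11.26 -29.86   0.13] spin 0.15034936847092695
```

```bash
cat >> h.py <<'E'
def wdir(f,u,v):
    a=(np.asarray(u)-f["cx"])/f["fx"];b=(np.asarray(v)-f["cy"])/f["fy"];r=np.hypot(a,b)+1e-9;t=np.tan(r)/r
    return np.stack([a*t,b*t,np.ones_like(r)],-1)
def wcloud(f):
    z=f["range_z"];v,u=np.indices(z.shape);X=(wdir(f,u,v)*z[...,None]-f["t"])@f["R"];X[z<=0]=np.nan
    return X
def wplane(f,u,v,h):
    d=wdir(f,u,v)@f["R"];c=-f["R"].T@f["t"]
    return c+d*((h-c[2])/d[...,2])[...,None]
def rect(X,cx,cy,rad,lo,hi):
    m=(np.hypot(X[...,0]-cx,X[...,1]-cy)<rad)&(X[...,2]>lo)&(X[...,2]<hi)
    p=X[m];r=cv2.minAreaRect((p[:,:2]*1000).astype(np.float32));return len(p),p.mean(0).round(4),r
def wshot(n):
    f=env.grab_frame("wrist");pickle.dump(f,open(n+".pkl","wb"));cv2.imwrite(f"pics/{n}.png",f["img"][:,:,::-1]);return f
def ortho(f,cx,cy,h,half,n=400):
    "top-down picture of the plane z=h: row 0 is +x, col 0 is +y"
    g=np.linspace(half,-half,n);gx,gy=np.meshgrid(cx+g,cy+g,indexing="ij")
    P=np.stack([gx,gy,np.full_like(gx,h)],-1)@f["R"].T+f["t"]
    r=np.hypot(P[...,0],P[...,1]);k=np.arctan2(r,P[...,2])/r*f["fx"]
    return cv2.remap(f["img"],(P[...,0]*k+f["cx"]).astype(np.float32),(P[...,1]*k+f["cy"]).astype(np.float32),cv2.INTER_CUBIC)
E
python3 - <<'E'
from h import *
f=wshot("w2");X=wcloud(f)
print((-f["R"].T@f["t"]).round(4))
print(rect(X,.493,.018,.05,.055,.066));print("flange",rect(X,.493,.018,.085,.004,.012))
o=ortho(f,.493,.018,.06,.04);cv2.imwrite("pics/o2.png",np.hstack([cv2.resize(f["img"],None,fx=.78,fy=.78),cv2.resize(o,(300,300))])[:,:,::-1]) if 0 else cv2.imwrite("pics/o2.png",o[:,:,::-1])
print(rect(X,.529,.35,.04,.125,.15))
E
```

```text
[0.5004 0.0502 0.424 ]
(2399, array([0.495 , 0.0193, 0.0601]), ((494.72503662109375, 19.09004020690918), (62.90207290649414, 62.39152145385742), 85.45755004882812))
flange (3015, array([0.4955, 0.0237, 0.0082]), ((494.7038269042969, 19.073318481445312), (112.82714080810547, 112.63362121582031), 84.79625701904297))
(284, array([0.5249, 0.3467, 0.1328]), ((523.8113403320312, 348.9759521484375), (20.071922302246094, 31.72138786315918), 6.7043046951293945))
```

View pics/o2.png

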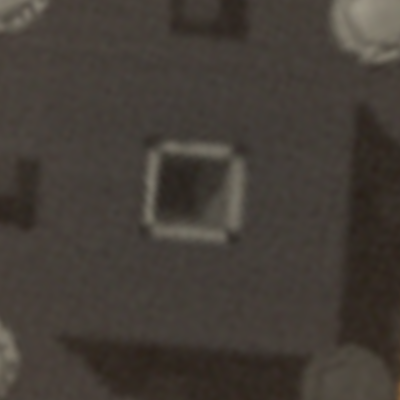

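Holder centre is (0.4948, 0.0192), yaw about -4.7°, and the socket mouth at (194,191) in the rectified view agrees. Next, above the dome stake.

```bash
python3 - <<'E'
from h import *
go(.527,.350,.25,74.8)
E
```

```text
at [0.4225 0.0251 0.2811] yaw 21.17 -> xyz cm [ 21.46 -26.5    3.3 ] spin -53.627361227459545
```

```bash
python3 -m creep '[{"grip":1,"x":21.5,"y":-26.5,"z":0,"spin":-54},{"grip":1,"x":21.5,"y":-26.5,"z":0,"spin":-54},{"grip":1,"x":21.5,"y":-26.5,"z":0,"spin":-54},{"grip":0.7,"x":21.5,"y":-26.5,"z":0,"spin":-54},{"grip":0.7,"x":21.5,"y":-26.5,"z":0,"spin":-54},{"grip":0.7,"x":21.5,"y":-26.5,"z":0,"spin":-54},{"grip":0.7,"x":21.5,"y":-26.5,"z":0,"spin":-54},{"grip":0.7,"x":21.5,"y":-26.5,"z":0,"spin":-54},{"grip":0.7,"x":21.5,"y":-26.5,"z":0,"spin":-54},{"grip":0.7,"x":21.5,"y":-26.5,"z":0,"spin":-54},{"grip":0.7,"x":21.5,"y":-26.5,"z":0,"spin":-54},{"grip":0.7,"x":21.5,"y":-26.5,"z":0,"spin":-54}]'
python3 - <<'E'
from h import *
f=wshot("w3");X=wcloud(f)
print((-f["R"].T@f["t"]).round(4))
print("head",rect(X,.529,.35,.03,.108,.15))
print("collar",rect(X,.529,.35,.03,.0695,.074))
cv2.imwrite("pics/o3.png",np.hstack([ortho(f,.529,.35,.072,.04),ortho(f,.529,.35,.118,.04)])[:,:,::-1])
go(.529,.35,.28,74.8)
E
```

```text
time: 2.6
eef_pos: [0.5281, 0.3409, 0.2823]
tcp_rot: [3.14, -0.001, 1.303]
wrist_force: [-0.1, 0.6, -0.6]
width: 0.698
finger_force: 0.0
[0.5509 0.4214 0.4251]
head (946, array([0.531 , 0.3563, 0.1322]), ((530.7864990234375, 354.0463562011719), (33.79486083984375, 34.0498161315918), 70.78765869140625))
collar (121, array([0.5345, 0.3648, 0.0722]), ((533.3075561523438, 363.023681640625), (9.963801383972168, 27.7713565826416), 73.8294906616211))
at [0.5281 0.341  0.2822] yaw 74.65 -> xyz cm [ 0.89 -0.15  0.22] spin -0.15014426960038918
```

View pics/o3.png

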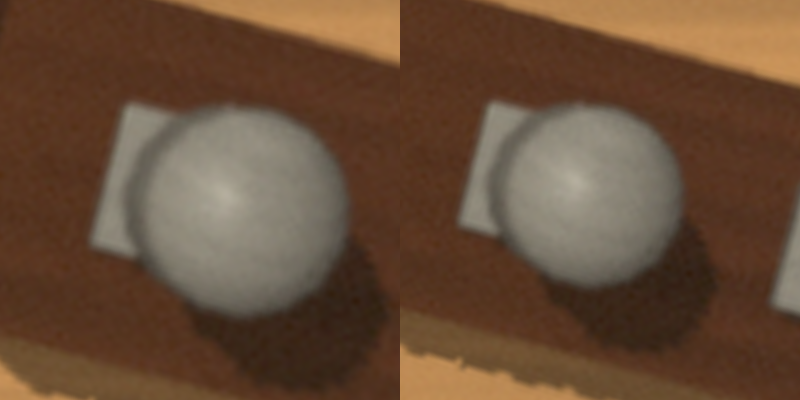

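The dome and its collar are clear. In the right panel the head circle centres at (586,195), giving about (0.5305, 0.353). The collar edge from (130,102) to (90,245) gives a stake yaw of about -15.6°.

```bash
python3 - <<'E'
from h import *
go(.5305,.353,.15,74.5)
E
python3 -m creep '[{"grip":0.7,"x":0.5,"y":0,"z":4,"spin":0},{"grip":0.7,"x":1.0,"y":0,"z":8,"spin":0},{"grip":0.7,"x":1.0,"y":0,"z":11,"spin":0},{"grip":0.7,"x":1.0,"y":0,"z":11,"spin":0},{"grip":0.7,"x":1.0,"y":0,"z":11,"spin":0},{"grip":0.7,"x":1.0,"y":0,"z":11,"spin":0}]'
python3 - <<'E'
from h import *
go(.5305,.353,.097,74.5)
E
```

```text
at [0.5281 0.341  0.2822] yaw 74.65 -> xyz cm [ 1.21 -0.1  13.22] spin 0.1498557303996222
time: 3.25
eef_pos: [0.5321, 0.3521, 0.1746]
tcp_rot: [3.138, -0.004, 1.304]
wrist_force: [0.2, 0.0, 0.6]
width: 0.699
finger_force: 0.0
at [0.5321 0.3521 0.1746] yaw 74.71 -> xyz cm [ 0.02 -0.2   7.76] spin 0.20687109958572591
```

```bash
python3 -m creep '[{"grip":0.7,"x":0,"y":-0.15,"z":2,"spin":0},{"grip":0.7,"x":0,"y":-0.15,"z":4,"spin":0},{"grip":0.7,"x":0,"y":-0.15,"z":6,"spin":0},{"grip":0.7,"x":0,"y":-0.15,"z":7.5,"spin":0},{"grip":0.7,"x":0,"y":-0.15,"z":7.5,"spin":0},{"grip":0.7,"x":0,"y":-0.15,"z":7.5,"spin":0},{"grip":0.7,"x":0,"y":-0.15,"z":7.5,"spin":0}]'
python3 - <<'E'
from h import *
go(.5305,.353,.097,74.5)
f=wshot("w4")
E
```

```text
time: 3.95
eef_pos: [0.5304, 0.3526, 0.0984]
tcp_rot: [3.139, -0.002, 1.304]
wrist_force: [0.8, -0.2, 0.7]
width: 0.699
finger_force: 0.0
at [0.5304 0.3526 0.0984] yaw 74.73 -> xyz cm [ 0.04 -0.    0.14] spin 0.2276181490367435
```

View pics/w4.png

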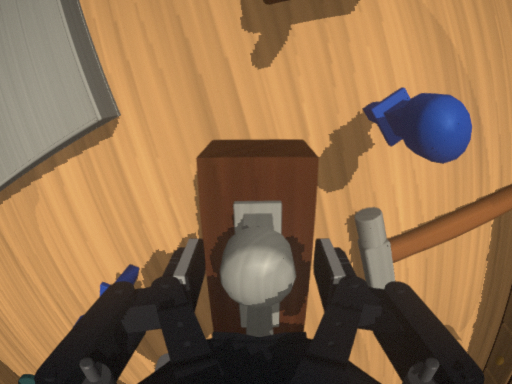

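The dome at (258,265) sits midway between the pads at (190,260) and (328,258). Closing now.

```bash
python3 -m creep '[{"grip":0.45,"x":0,"y":0,"z":0,"spin":0},{"grip":0.2,"x":0,"y":0,"z":0,"spin":0},{"grip":0.2,"x":0,"y":0,"z":0,"spin":0},{"grip":0.2,"x":0,"y":0,"z":0,"spin":0},{"grip":0.2,"x":0,"y":0,"z":0,"spin":0},{"grip":0.2,"x":0,"y":0,"z":-0.5,"spin":0},{"grip":0.2,"x":0,"y":0,"z":-2,"spin":0},{"grip":0.2,"x":0,"y":0,"z":-5,"spin":0},{"grip":0.2,"x":0,"y":0,"z":-9,"spin":0},{"grip":0.2,"x":0,"y":0,"z":-12,"spin":0},{"grip":0.2,"x":0,"y":0,"z":-12,"spin":0},{"grip":0.2,"x":0,"y":0,"z":-12,"spin":0}]' 60
python3 - <<'E'
from h import *
go(.4948,.0192,.21,85.6)
E
```

```text
time: 5.2
eef_pos: [0.5293, 0.352, 0.2159]
tcp_rot: [3.142, 0.0, 1.304]
wrist_force: [0.1, 1.5, -4.0]
width: 0.403
finger_force: 60.3
at [0.5293 0.352  0.2159] yaw 74.73 -> xyz cm [-33.01   5.44   0.6 ] spin -10.873879087901003
```

```bash
python3 -m creep '[{"grip":0.2,"x":0,"y":0,"z":-3,"spin":0},{"grip":0.2,"x":-3,"y":0.5,"z":-5,"spin":-3},{"grip":0.2,"x":-33,"y":5.5,"z":-5,"spin":-10.9},{"grip":0.2,"x":-33,"y":5.5,"z":-5,"spin":-10.9},{"grip":0.2,"x":-33,"y":5.5,"z":-5,"spin":-10.9},{"grip":0.2,"x":-33,"y":5.5,"z":-5,"spin":-10.9},{"grip":0.2,"x":-33,"y":5.5,"z":-5,"spin":-10.9},{"grip":0.2,"x":-33,"y":5.5,"z":-5,"spin":-10.9},{"grip":0.2,"x":-33,"y":5.5,"z":-5,"spin":-10.9},{"grip":0.2,"x":-33,"y":5.5,"z":-5,"spin":-10.9},{"grip":0.2,"x":-33,"y":5.5,"z":-5,"spin":-10.9},{"grip":0.2,"x":-33,"y":5.5,"z":-5,"spin":-10.9}]'
python3 -m creep '[{"grip":0.2,"x":0,"y":0,"z":0,"spin":0},{"grip":0.2,"x":0,"y":0,"z":0,"spin":0},{"grip":0.2,"x":0,"y":0,"z":0,"spin":0}]'
python3 - <<'E'
from h import *
go(.4948,.0192,.15,85.6)
f=wshot("w5")
# collar top: z about TCP-.0265
z=env.sense()["eef_pos"][2]-.0324
X=wcloud(f);print(z,"collar",rect(X,.4948,.0192,.035,z-.003,z+.012))
m=(np.hypot(X[...,0]-.4948,X[...,1]-.0192)<.035);h=np.histogram(X[m][:,2],bins=np.arange(.05,.3,.004));print([(round(b,3),c) for b,c in zip(h[1],h[0]) if c>5])
print("holder",rect(X,.4948,.0192,.05,.056,.064))
E
```

```text
time: 6.4
eef_pos: [0.4952, 0.0207, 0.2651]
tcp_rot: [-3.139, -0.0, 1.497]
wrist_force: [-0.3, 0.5, -2.9]
width: 0.396
finger_force: 60.7
time: 6.7
eef_pos: [0.4955, 0.02, 0.2663]
tcp_rot: [3.141, 0.0, 1.496]
wrist_force: [-0.1, 0.3, -3.2]
width: 0.4
finger_force: 60.7
at [0.4955 0.02   0.2663] yaw 85.7 -> xyz cm [-0.08 -0.07 11.63] spin 0.10446731656634256
0.23393042127831964 collar (998, array([0.4969, 0.0303, 0.2407]), ((496.2432556152344, 25.815080642700195), (22.17782211303711, 29.505556106567383), 86.88219451904297))
[(np.float64(0.05), np.int64(43)), (np.float64(0.054), np.int64(40)), (np.float64(0.058), np.int64(2109)), (np.float64(0.062), np.int64(19)), (np.float64(0.186), np.int64(17)), (np.float64(0.19), np.int64(23)), (np.float64(0.194), np.int64(21)), (np.float64(0.198), np.int64(29)), (np.float64(0.202), np.int64(27)), (np.float64(0.206), np.int64(31)), (np.float64(0.21), np.int64(35)), (np.float64(0.234), np.int64(64)), (np.float64(0.238), np.int64(836)), (np.float64(0.242), np.int64(101)), (np.float64(0.246), np.int64(86)), (np.float64(0.25), np.int64(84)), (np.float64(0.254), np.int64(89)), (np.float64(0.258), np.int64(79)), (np.float64(0.262), np.int64(10)), (np.float64(0.27), np.int64(68)), (np.float64(0.274), np.int64(183)), (np.float64(0.278), np.int64(441)), (np.float64(0.282), np.int64(463)), (np.float64(0.286), np.int64(510)), (np.float64(0.29), np.int64(532)), (np.float64(0.294), np.int64(796))]
holder (2372, array([0.4949, 0.0205, 0.06  ]), ((494.84246826171875, 19.63031005859375), (62.09309005737305, 61.000831604003906), 84.65432739257812))
```

View pics/w5.png

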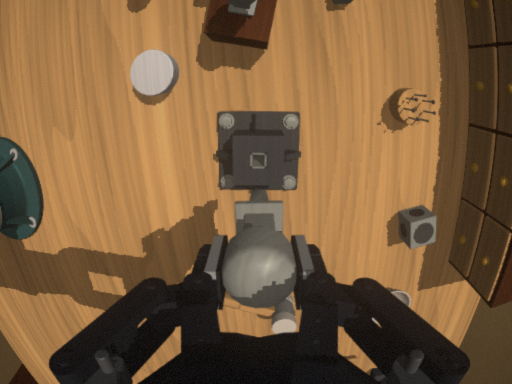

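The stake hangs upright in the grip, dome (258,267) and collar (259,215), with the socket at (258,160). I'll check collar angle and centre numerically.

```bash
python3 - <<'E'
from h import *
f=load("w5");X=wcloud(f)
m=(np.hypot(X[...,0]-.4948,X[...,1]-.0192)<.035)&(abs(X[...,2]-.240)<.003)
m=cv2.morphologyEx(m.astype(np.uint8),cv2.MORPH_OPEN,np.ones((3,3)))
vs,us=np.nonzero(m)
P=wplane(f,us.astype(float),vs.astype(float),.240)*1000
# far edge (max y) per column of x, side edges
far=np.array([[u,vs[us==u].min()] for u in np.unique(us)])[2:-2]
E=wplane(f,far[:,0].astype(float),far[:,1]-.5,.240)*1000
k=np.polyfit(E[:,0],E[:,1],1);print("far edge angle",np.degrees(np.arctan(k[0])),"y at mid",np.polyval(k,495.5),"minus15",np.polyval(k,495.5)-15)
L=[];R=[]
for v in range(vs.min()+2,vs.min()+14):
    r=us[vs==v];L.append([r.min()-.5,v]);R.append([r.max()+.5,v])
for n,e in(("L",L),("R",R)):
    e=np.array(e,float);Q=wplane(f,e[:,0],e[:,1],.240)*1000
    k=np.polyfit(Q[:,1],Q[:,0],1);print(n,"angle",-np.degrees(np.arctan(k[0])),"x at y20",np.polyval(k,20))
m=(np.hypot(X[...,0]-.4948,X[...,1]-.0192)<.035)
for lo,hi in((.186,.196),(.205,.214)):
    p=X[m&(X[...,2]>lo)&(X[...,2]<hi)];print("shank",lo,len(p),p.mean(0).round(4),p.min(0)[:2].round(4),p.max(0)[:2].round(4))
E
```

```text
far edge angle -3.3914390619883084 y at mid 37.43860190381898 minus15 22.438601903818977
L angle -6.095132589268513 x at y20 480.4585095890929
R angle -2.684551363772489 x at y20 510.94211267001714
shank 0.186 54 [0.4958 0.0271 0.1914] [0.4903 0.0262] [0.5013 0.0276]
shank 0.205 74 [0.4961 0.028  0.2097] [0.4894 0.0272] [0.5025 0.0288]
```

```bash
python3 -m creep '[{"grip":0.2,"x":-0.17,"y":-0.1,"z":3,"spin":1},{"grip":0.2,"x":-0.17,"y":-0.1,"z":7,"spin":1},{"grip":0.2,"x":-0.17,"y":-0.1,"z":10,"spin":1},{"grip":0.2,"x":-0.17,"y":-0.1,"z":11.5,"spin":1},{"grip":0.2,"x":-0.17,"y":-0.1,"z":12,"spin":1},{"grip":0.2,"x":-0.17,"y":-0.1,"z":12,"spin":1},{"grip":0.2,"x":-0.17,"y":-0.1,"z":12.5,"spin":1},{"grip":0.2,"x":-0.17,"y":-0.1,"z":13,"spin":1},{"grip":0.2,"x":-0.17,"y":-0.1,"z":13,"spin":1},{"grip":0.2,"x":-0.17,"y":-0.1,"z":13,"spin":1}]'
python3 - <<'E'
from h import *
go(.4942,.0182,.103,84.7)
f=wshot("w6");X=wcloud(f)
z=env.sense()["eef_pos"][2]-.0265
p=X[(np.hypot(X[...,0]-.4948,X[...,1]-.0192)<.035)&(X[...,2]>.063)&(X[...,2]<z-.008)]
if len(p): print("shank",len(p),p.mean(0).round(4),p.min(0).round(4),p.max(0).round(4))
E
```

```text
time: 7.75
eef_pos: [0.4945, 0.0176, 0.1366]
tcp_rot: [3.141, 0.0, 1.477]
wrist_force: [-0.9, -0.3, -3.5]
width: 0.403
finger_force: 60.8
at [0.4945 0.0176 0.1366] yaw 84.62 -> xyz cm [ 0.06 -0.03  3.36] spin -0.07551731649346038
shank 157 [0.495  0.0254 0.0749] [0.4886 0.0243 0.0632] [0.5016 0.0266 0.0863]
```

```bash
python3 -m creep '[{"grip":0.2,"x":0,"y":0,"z":0.7,"spin":0},{"grip":0.2,"x":0,"y":0,"z":1.4,"spin":0},{"grip":0.2,"x":0,"y":0,"z":2,"spin":0},{"grip":0.2,"x":0,"y":0,"z":2.5,"spin":0},{"grip":0.2,"x":0,"y":0,"z":2.8,"spin":0},{"grip":0.2,"x":0,"y":0,"z":3.1,"spin":0},{"grip":0.2,"x":0,"y":0,"z":3.2,"spin":0},{"grip":0.2,"x":0,"y":0,"z":3.2,"spin":0}]'
```

```text
time: 8.6
eef_pos: [0.4943, 0.0177, 0.1042]
tcp_rot: [-3.141, 0.0, 1.477]
wrist_force: [0.7, 1.1, -3.2]
width: 0.405
finger_force: 60.8
```

```bash
python3 -m creep '[{"grip":0.2,"x":0,"y":0,"z":0.2,"spin":0},{"grip":0.2,"x":0,"y":0,"z":0.4,"spin":0},{"grip":0.2,"x":0,"y":0,"z":0.5,"spin":0},{"grip":0.2,"x":0,"y":0,"z":0.5,"spin":0}]'
```

```text
time: 9.0
eef_pos: [0.4943, 0.0177, 0.0991]
tcp_rot: [-3.142, -0.0, 1.477]
wrist_force: [0.3, 0.6, -4.0]
width: 0.404
finger_force: 60.8
```

Free so far, with about 7 mm to go. I'll release and withdraw upwards.

```bash
python3 -m creep '[{"grip":0.45,"x":0,"y":0,"z":0.05,"spin":0},{"grip":0.7,"x":0,"y":0,"z":0.05,"spin":0},{"grip":0.7,"x":0,"y":0,"z":0.05,"spin":0},{"grip":0.7,"x":0,"y":0,"z":0.05,"spin":0},{"grip":0.7,"x":0,"y":0,"z":-2,"spin":0},{"grip":0.7,"x":0,"y":0,"z":-5,"spin":0},{"grip":0.7,"x":0,"y":0,"z":-10,"spin":0},{"grip":0.7,"x":0,"y":0,"z":-16,"spin":0},{"grip":0.7,"x":0,"y":0,"z":-16,"spin":0},{"grip":0.7,"x":0,"y":0,"z":-16,"spin":0}]'
python3 - <<'E'
from h import *
f=wshot("w7");X=wcloud(f)
m=(np.hypot(X[...,0]-.4948,X[...,1]-.0192)<.03)
p=X[m&(X[...,2]>.12)&(X[...,2]<.15)];print("top",np.nanpercentile(p[:,2],[50,90,98]),cv2.minAreaRect((p[:,:2]*1e3).astype(np.float32)))
p=X[m&(X[...,2]>.066)&(X[...,2]<.078)];print("collar",len(p),np.median(p,0))
go(.4778,-.2317,.25,-22)
# mallet from top frame, and fresh
b=load("top0");Xb=cloud(b)
d=Xb[300:301]
mm=(Xb[...,2]>.03)&(Xb[...,2]<.055);mm[:, :300]=0;mm[:,340:]=0;mm[:195]=0;mm[275:]=0
p=Xb[mm];p=p[np.hypot(p[:,0]-.513,p[:,1]+.2465)>.03]
c=p.mean(0);v=cv2.fitLine((p[:,:2]).astype(np.float32),cv2.DIST_L2,0,.01,.01).ravel();print(c,v,np.degrees(np.arctan2(v[1],v[0])),np.hypot(*(p[:,:2]-[.513,-.2465]).T).max())
E
```

```text
time: 10.0
eef_pos: [0.4957, 0.0175, 0.2627]
tcp_rot: [3.135, 0.0, 1.477]
wrist_force: [0.5, -0.1, -0.6]
width: 0.698
finger_force: 0.0
top [0.13086215 0.1335953  0.13434844] ((494.3131408691406, 20.191097259521484), (34.919952392578125, 34.88410949707031), 33.865108489990234)
collar 139 [0.49555241 0.03108228 0.06919024]
at [0.4946 0.0176 0.2599] yaw 84.63 -> xyz cm [-24.98   0.66   0.99] spin 106.62990202627577
[ 0.4177699  -0.20604662  0.04493488] [ 0.92136264 -0.38870415  0.4177699  -0.20604663] -22.873892 0.1721592570353238
```

The stake stands loosely and upright, shoulder about 3.2 mm up and dome top at about z 0.134, centred near (0.4945, 0.0195). Next the mallet: yaw -22.9°, length to handle end 172 mm (matches). Handle grip point is (0.478, -0.232).

```bash
python3 -m creep '[{"grip":0.7,"x":-25,"y":0.7,"z":0,"spin":107.5},{"grip":0.7,"x":-25,"y":0.7,"z":0,"spin":107.5},{"grip":0.7,"x":-25,"y":0.7,"z":0,"spin":107.5},{"grip":0.7,"x":-25,"y":0.7,"z":0,"spin":107.5},{"grip":0.7,"x":-25,"y":0.7,"z":0,"spin":107.5},{"grip":0.7,"x":-25,"y":0.7,"z":0,"spin":107.5},{"grip":0.7,"x":-25,"y":0.7,"z":0,"spin":107.5},{"grip":0.7,"x":-25,"y":0.7,"z":0,"spin":107.5},{"grip":0.7,"x":-25,"y":0.7,"z":0,"spin":107.5},{"grip":0.7,"x":-25,"y":0.7,"z":0,"spin":107.5},{"grip":0.7,"x":-25,"y":0.7,"z":0,"spin":107.5},{"grip":0.7,"x":-25,"y":0.7,"z":0,"spin":107.5}]'
python3 - <<'E'
from h import *
go(.478,-.2317,.15,-22.9)
E
```

```text
time: 11.25
eef_pos: [0.4768, -0.2313, 0.2557]
tcp_rot: [-3.14, 0.006, -0.329]
wrist_force: [-0.2, 0.1, 0.2]
width: 0.701
finger_force: 0.0
at [ 0.4768 -0.2313  0.2557] yaw -18.86 -> xyz cm [1.900e-01 1.000e-02 1.057e+01] spin 4.0389803858736855
```

```bash
python3 -m creep '[{"grip":0.7,"x":0,"y":0,"z":2,"spin":4},{"grip":0.7,"x":0,"y":0,"z":4,"spin":4},{"grip":0.7,"x":0,"y":0,"z":6,"spin":4},{"grip":0.7,"x":0,"y":0,"z":6,"spin":4},{"grip":0.7,"x":0,"y":0,"z":6,"spin":4}]'
python3 - <<'E'
from h import *
f=wshot("w8");X=wcloud(f)
m=np.hypot(X[...,0]-.513,X[...,1]+.2465)<.035
p=X[m&(X[...,2]>.066)&(X[...,2]<.08)];print("head",len(p),cv2.minAreaRect((p[:,:2]*1e3).astype(np.float32)),np.median(p[:,2]))
u=np.array([.921,-.389]);rel=X[...,:2]-[.513,-.2465];a=rel@u;b=rel@np.array([.389,.921])
h=(abs(b)<.03)&(a<-.023)&(a>-.1)&(X[...,2]>.042)&(X[...,2]<.055)
print("handle",h.sum(),[np.percentile(q[h],[2,50,98]).round(4) for q in(a,b)],np.median(X[h][:,2]), np.polyfit(a[h],b[h],1))
go(.478,-.2317,.018,-22.9)
E
```

```text
time: 11.75
eef_pos: [0.4769, -0.2313, 0.1972]
tcp_rot: [-3.141, 0.004, -0.393]
wrist_force: [-0.7, -0.4, 0.7]
width: 0.702
finger_force: 0.0
head 1419 ((515.6923828125, -245.99630737304688), (38.72764587402344, 38.52490234375), 77.70378112792969) 0.07211980982181179
handle 1053 [array([-0.0985, -0.061 , -0.0244]), array([-0.006 ,  0.0016,  0.0099])] 0.04602269801544971 [-0.00367176  0.00153383]
at [ 0.4776 -0.2318  0.1987] yaw -22.5 -> xyz cm [ 0.06 -0.02 18.07] spin 0.3965885645906724
```

View pics/w8.png

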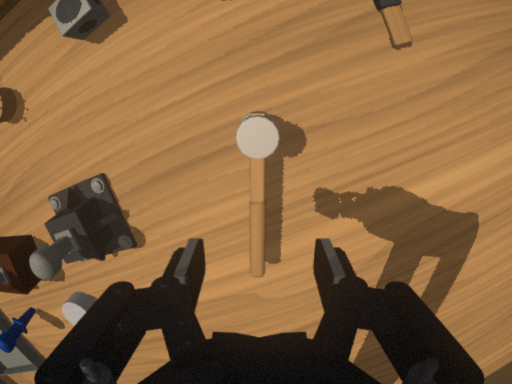

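The mallet head is at (258,137) with the handle straight below it to (257,275). Measured head centre is (0.5157, -0.246), so I'll correct by 2.6 mm along and 1.7 mm across, then go down.

```bash
python3 -m creep '[{"grip":0.7,"x":0.3,"y":-0.17,"z":4,"spin":0.3},{"grip":0.7,"x":0.3,"y":-0.17,"z":8,"spin":0.3},{"grip":0.7,"x":0.3,"y":-0.17,"z":12,"spin":0.3},{"grip":0.5,"x":0.3,"y":-0.17,"z":15,"spin":0.3},{"grip":0.5,"x":0.3,"y":-0.17,"z":17,"spin":0.3},{"grip":0.5,"x":0.3,"y":-0.17,"z":17.8,"spin":0.3},{"grip":0.5,"x":0.3,"y":-0.17,"z":17.8,"spin":0.3},{"grip":0.5,"x":0.3,"y":-0.17,"z":17.8,"spin":0.3},{"grip":0.5,"x":0.3,"y":-0.17,"z":17.8,"spin":0.3}]'
python3 - <<'E'
from h import *
go(.4807,-.2312,.017,-22.9)
E
```

```text
time: 12.7
eef_pos: [0.4827, -0.2324, 0.0235]
tcp_rot: [3.141, -0.004, -0.398]
wrist_force: [0.3, 0.3, -1.3]
width: 0.496
finger_force: 0.0
at [ 0.4827 -0.2324  0.0235] yaw -22.8 -> xyz cm [-0.23 -0.03  0.64] spin 0.09761595421403513
```

```bash
python3 -m creep '[{"grip":0.5,"x":-0.2,"y":0,"z":0.5,"spin":0},{"grip":0.5,"x":-0.2,"y":0,"z":0.5,"spin":0},{"grip":0.3,"x":-0.2,"y":0,"z":0.5,"spin":0},{"grip":0.1,"x":-0.2,"y":0,"z":0.5,"spin":0},{"grip":0,"x":-0.2,"y":0,"z":0.5,"spin":0},{"grip":0,"x":-0.2,"y":0,"z":0.5,"spin":0},{"grip":0,"x":-0.2,"y":0,"z":0.5,"spin":0},{"grip":0,"x":-0.2,"y":0,"z":0.5,"spin":0},{"grip":0,"x":-0.2,"y":0,"z":0.5,"spin":0}]' 115
python3 - <<'E'
from h import *
go(.4807,-.2312,.017,-22.9)
E
```

```text
time: 13.6
eef_pos: [0.4795, -0.2306, 0.0167]
tcp_rot: [-3.141, -0.0, -0.398]
wrist_force: [-1.8, 2.9, 6.1]
width: 0.17
finger_force: 112.3
at [ 0.4795 -0.2306  0.0167] yaw -22.8 -> xyz cm [ 0.13  0.01 -0.03] spin 0.10092229458123825
```

```bash
python3 -m creep '[{"grip":0,"x":0,"y":0,"z":-0.5,"spin":0},{"grip":0,"x":0,"y":0,"z":-1.5,"spin":0},{"grip":0,"x":0,"y":0,"z":-4,"spin":0},{"grip":0,"x":0,"y":0,"z":-8,"spin":0},{"grip":0,"x":0,"y":0,"z":-12,"spin":0},{"grip":0,"x":0,"y":0,"z":-16,"spin":0},{"grip":0,"x":0,"y":0,"z":-19,"spin":0},{"grip":0,"x":0,"y":0,"z":-19,"spin":0},{"grip":0,"x":0,"y":0,"z":-19,"spin":0},{"grip":0,"x":0,"y":0,"z":-19,"spin":0}]'
python3 - <<'E'
from h import *
s=env.sense();print(s["wrist_force"],s["wrist_torque"])
go(.4583,.0349,.21,-22.8)
f=wshot("w9");X=wcloud(f);e=s["eef_pos"];a=np.array([e[0]+.0362,e[1]-.0154])
zt=e[2]-.0167+.072
p=X[(np.hypot(X[...,0]-a[0],X[...,1]-a[1])<.04)&(abs(X[...,2]-zt)<.012)]
print(zt,"head",len(p),cv2.minAreaRect((p[:,:2]*1e3).astype(np.float32)),np.median(p,0),a)
A=np.c_[p[:,:2]-a,np.ones(len(p))];print("tilt",np.linalg.lstsq(A,p[:,2],rcond=None)[0])
E
```

```text
time: 14.6
eef_pos: [0.4781, -0.23, 0.2029]
tcp_rot: [-3.141, 0.006, -0.398]
wrist_force: [-0.7, 0.1, -4.9]
width: 0.164
finger_force: 112.4
[-0.69907626  0.12734032 -4.88739897] [ 0.0501201   0.14282968 -0.02376947]
at [ 0.4781 -0.23    0.2029] yaw -22.81 -> xyz cm [-12.1  -23.65  -0.62] spin -0.0068405629253334155
0.2582395645833756 head 12914 ((500.92645263671875, -244.86679077148438), (58.949928283691406, 59.50263595581055), 42.065460205078125) [ 0.5133853  -0.24610145  0.25782426] [ 0.51431188 -0.245368  ]
tilt [ 0.00824214 -0.00404714  0.2572517 ]
```

The mallet is held level. Carrying it over the stake.

```bash
python3 -m creep '[{"grip":0,"x":-2,"y":-4,"z":-1,"spin":0},{"grip":0,"x":-4,"y":-8,"z":-1,"spin":0},{"grip":0,"x":-6,"y":-12,"z":-1,"spin":0},{"grip":0,"x":-8,"y":-16,"z":-1,"spin":0},{"grip":0,"x":-10,"y":-20,"z":-1,"spin":0},{"grip":0,"x":-11.5,"y":-22.5,"z":-1,"spin":0},{"grip":0,"x":-12.1,"y":-23.6,"z":-1,"spin":0},{"grip":0,"x":-12.1,"y":-23.6,"z":-1,"spin":0},{"grip":0,"x":-12.1,"y":-23.6,"z":-1,"spin":0},{"grip":0,"x":-12.1,"y":-23.6,"z":-1,"spin":0},{"grip":0,"x":-12.1,"y":-23.6,"z":-1,"spin":0},{"grip":0,"x":-12.1,"y":-23.6,"z":-1,"spin":0}]'
python3 - <<'E'
from h import *
go(.4583,.0349,.16,-22.8)
f=wshot("w10");g=env.grab_frame("scene");pickle.dump(g,open("scene1.pkl","wb"))
cv2.imwrite("pics/s1.png",np.hstack([cv2.resize(f["img"],(480,360)),cv2.resize(g["img"][120:240,220:320],(300,360))])[:,:,::-1])
e=env.sense()["eef_pos"];X=wcloud(f);zt=e[2]-.0167+.072
p=X[(np.hypot(X[...,0]-e[0]-.0362,X[...,1]-e[1]+.0154)<.025)&(abs(X[...,2]-zt)<.006)]
print("head",p.shape,cv2.minAreaRect((p[:,:2]*1e3).astype(np.float32)),np.median(p[:,2])-zt)
E
```

```text
time: 15.85
eef_pos: [0.4596, 0.0328, 0.2163]
tcp_rot: [3.141, -0.0, -0.4]
wrist_force: [-0.2, -0.4, -4.0]
width: 0.165
finger_force: 112.9
at [0.4596 0.0328 0.2163] yaw -22.9 -> xyz cm [-0.2  -0.15  5.62] spin -0.10410106416148324
head (9907, 3) ((495.56634521484375, 17.113746643066406), (39.55586624145508, 39.013240814208984), 11.740226745605469) -0.0001759838704781247
```

View pics/s1.png

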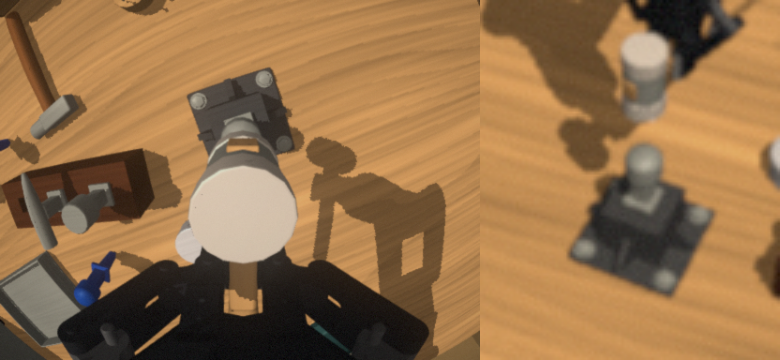

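Left view: the mallet head at (243,215) is in line with the stake. Right view: the head hangs at (643,80), clear above the dome at (643,160). I'll nudge 2 mm and go down to just above the dome.

```bash
python3 -m creep '[{"grip":0,"x":-0.2,"y":-0.18,"z":1.5,"spin":0},{"grip":0,"x":-0.2,"y":-0.18,"z":3,"spin":0},{"grip":0,"x":-0.2,"y":-0.18,"z":4,"spin":0},{"grip":0,"x":-0.2,"y":-0.18,"z":5,"spin":0},{"grip":0,"x":-0.2,"y":-0.18,"z":5.5,"spin":0},{"grip":0,"x":-0.2,"y":-0.18,"z":5.8,"spin":0},{"grip":0,"x":-0.2,"y":-0.18,"z":5.8,"spin":0},{"grip":0,"x":-0.2,"y":-0.18,"z":5.8,"spin":0},{"grip":0,"x":-0.2,"y":-0.18,"z":5.8,"spin":0},{"grip":0,"x":-0.2,"y":-0.18,"z":5.8,"spin":0}]'
python3 - <<'E'
from h import *
go(.4583,.0349,.15,-22.8)
F=[]
for i in range(6): env.grab_frame("wrist");F.append(env.sense()["wrist_force"][2])
print(np.round(F,2),env.sense()["eef_pos"])
E
```

```text
time: 16.95
eef_pos: [0.4585, 0.0361, 0.1588]
tcp_rot: [-3.141, -0.001, -0.398]
wrist_force: [0.9, -0.2, -4.2]
width: 0.169
finger_force: 113.1
at [0.4585 0.0361 0.1588] yaw -22.8 -> xyz cm [0.02 0.12 0.88] spin -0.0029699236486919744
[-3.92 -3.15 -3.84 -3.79 -3.9  -4.01] [0.4582511  0.0361548  0.15834029]
```

```bash
python3 -m creep '[{"grip":0,"x":0,"y":0.1,"z":0.2,"spin":0},{"grip":0,"x":0,"y":0.1,"z":0.4,"spin":0},{"grip":0,"x":0,"y":0.1,"z":0.5,"spin":0},{"grip":0,"x":0,"y":0.1,"z":0.6,"spin":0},{"grip":0,"x":0,"y":0.1,"z":0.6,"spin":0},{"grip":0,"x":0,"y":0.1,"z":0.6,"spin":0}]'
python3 -m creep '[{"grip":0,"x":0,"y":0,"z":0.05,"spin":0},{"grip":0,"x":0,"y":0,"z":0.1,"spin":0},{"grip":0,"x":0,"y":0,"z":0.1,"spin":0},{"grip":0,"x":0,"y":0,"z":0.1,"spin":0}]'
python3 -m creep '[{"grip":0,"x":0,"y":0,"z":0.05,"spin":0},{"grip":0,"x":0,"y":0,"z":0.1,"spin":0},{"grip":0,"x":0,"y":0,"z":0.1,"spin":0},{"grip":0,"x":0,"y":0,"z":0.1,"spin":0}]'
```

```text
time: 17.85
eef_pos: [0.4579, 0.0352, 0.1523]
tcp_rot: [3.142, -0.0, -0.398]
wrist_force: [0.0, -0.5, -4.0]
width: 0.167
finger_force: 113.1
time: 18.25
eef_pos: [0.4579, 0.0352, 0.1513]
tcp_rot: [3.142, -0.0, -0.398]
wrist_force: [0.4, -0.3, -4.6]
width: 0.167
finger_force: 113.1
time: 18.65
eef_pos: [0.458, 0.0352, 0.1506]
tcp_rot: [-3.142, -0.0, -0.398]
wrist_force: [-1.6, 0.5, -1.7]
width: 0.167
finger_force: 113.2
```

Contact at TCP z ≈ 0.151. Continuing in half-millimetre taps.

```bash
for i in 1 2; do :; done; python3 -m creep '[{"grip":0,"x":0,"y":0,"z":0.05,"spin":0},{"grip":0,"x":0,"y":0,"z":0.05,"spin":0},{"grip":0,"x":0,"y":0,"z":0.05,"spin":0}]'
python3 -m creep '[{"grip":0,"x":0,"y":0,"z":0.05,"spin":0},{"grip":0,"x":0,"y":0,"z":0.05,"spin":0},{"grip":0,"x":0,"y":0,"z":0.05,"spin":0}]'
python3 -m creep '[{"grip":0,"x":0,"y":0,"z":0.05,"spin":0},{"grip":0,"x":0,"y":0,"z":0.05,"spin":0},{"grip":0,"x":0,"y":0,"z":0.05,"spin":0}]'
```

```text
time: 18.95
eef_pos: [0.458, 0.0352, 0.1504]
tcp_rot: [-3.141, -0.001, -0.398]
wrist_force: [-1.2, 0.9, 1.1]
width: 0.166
finger_force: 113.5
time: 19.25
eef_pos: [0.458, 0.0353, 0.1497]
tcp_rot: [-3.141, -0.001, -0.398]
wrist_force: [-3.5, 1.0, 2.3]
width: 0.169
finger_force: 113.7
time: 19.55
eef_pos: [0.458, 0.0353, 0.1492]
tcp_rot: [-3.141, -0.001, -0.398]
wrist_force: [-3.1, 1.0, 4.8]
width: 0.165
finger_force: 113.9
```

```bash
python3 -m creep '[{"grip":0,"x":0,"y":0,"z":0.05,"spin":0},{"grip":0,"x":0,"y":0,"z":0.05,"spin":0},{"grip":0,"x":0,"y":0,"z":0.05,"spin":0}]'
python3 -m creep '[{"grip":0,"x":0,"y":0,"z":0.03,"spin":0},{"grip":0,"x":0,"y":0,"z":0.03,"spin":0},{"grip":0,"x":0,"y":0,"z":0.03,"spin":0}]'
python3 - <<'E'
from h import *
for i in range(2):
    env.grab_frame("wrist");s=env.sense();print(s["wrist_force"].round(2),s["eef_pos"][2],s["wrist_torque"].round(2))
E
```

```text
time: 19.85
eef_pos: [0.458, 0.0353, 0.1486]
tcp_rot: [-3.141, -0.001, -0.398]
wrist_force: [-2.9, 1.0, 4.4]
width: 0.167
finger_force: 114.0
time: 20.15
eef_pos: [0.458, 0.0353, 0.1484]
tcp_rot: [-3.141, -0.001, -0.398]
wrist_force: [-2.3, 1.2, 5.7]
width: 0.171
finger_force: 114.1
[-3.07 -0.1   5.41] 0.1484401945584538 [ 0.1   0.37 -0.03]
[-3.6   0.35  5.13] 0.14842654760697305 [0.06 0.41 0.02]
```

```bash
python3 -m creep '[{"grip":0,"x":0,"y":0,"z":0.03,"spin":0},{"grip":0,"x":0,"y":0,"z":0.03,"spin":0},{"grip":0,"x":0,"y":0,"z":0.03,"spin":0}]'
python3 -m creep '[{"grip":0,"x":0,"y":0,"z":0.03,"spin":0},{"grip":0,"x":0,"y":0,"z":0.03,"spin":0},{"grip":0,"x":0,"y":0,"z":0.03,"spin":0}]'
```

```text
time: 20.55
eef_pos: [0.458, 0.0353, 0.1482]
tcp_rot: [-3.141, -0.001, -0.398]
wrist_force: [-3.5, 0.0, 6.6]
width: 0.168
finger_force: 114.2
time: 20.85
eef_pos: [0.458, 0.0353, 0.1481]
tcp_rot: [-3.141, -0.001, -0.398]
wrist_force: [-3.5, 1.9, 6.7]
width: 0.168
finger_force: 114.3
```

```bash
python3 -m creep '[{"grip":0,"x":0,"y":0,"z":0.03,"spin":0},{"grip":0,"x":0,"y":0,"z":0.03,"spin":0},{"grip":0,"x":0,"y":0,"z":0.03,"spin":0}]'
python3 -m creep '[{"grip":0,"x":0,"y":0,"z":0.02,"spin":0},{"grip":0,"x":0,"y":0,"z":0.02,"spin":0},{"grip":0,"x":0,"y":0,"z":0.02,"spin":0}]'
python3 - <<'E'
from h import *
for i in range(2):
    f=env.grab_frame("wrist");s=env.sense();print(s["wrist_force"].round(2),s["eef_pos"][2],s["wrist_torque"].round(2))
X=wcloud(f);a=np.array([.4945,.0195]);p=X[(np.hypot(X[...,0]-a[0],X[...,1]-a[1])<.019)&(X[...,2]>.19)&(X[...,2]<.215)]
A=np.c_[p[:,:2]-a,np.ones(len(p))];print("mallet top tilt",np.linalg.lstsq(A,p[:,2],rcond=None)[0].round(4))
E
```

```text
time: 21.15
eef_pos: [0.458, 0.0353, 0.1479]
tcp_rot: [-3.141, -0.001, -0.398]
wrist_force: [-3.7, 0.6, 7.0]
width: 0.163
finger_force: 114.4
time: 21.45
eef_pos: [0.4581, 0.0353, 0.1478]
tcp_rot: [-3.141, -0.001, -0.398]
wrist_force: [-4.1, 1.4, 7.0]
width: 0.171
finger_force: 114.5
[-4.46  1.3   7.15] 0.14779264084971444 [ 0.    0.49 -0.04]
[-3.59  1.25  7.67] 0.14780508454963087 [ 0.04  0.45 -0.05]
mallet top tilt [-0.0338  0.0194  0.2032]
```

```bash
python3 - <<'E'
from h import *
def tilt(f,e,n):
    X=wcloud(f);a=e[:2]+[.0362,-.0154];zt=e[2]+.0553
    p=X[(np.hypot(X[...,0]-a[0],X[...,1]-a[1])<.016)&(abs(X[...,2]-zt)<.008)]
    u=np.array([.921,-.39]);q=p[:,:2]-a
    A=np.c_[q@u,q@[.39,.921],np.ones(len(p))];k=np.linalg.lstsq(A,p[:,2]-zt,rcond=None)[0];print(n,len(p),k.round(4))
tilt(load("w10"),np.array([.4596,.0328,.2163]),"free")
f=env.grab_frame("wrist");s=env.sense();tilt(f,s["eef_pos"],"now")
g=env.grab_frame("scene");pickle.dump(g,open("scene2.pkl","wb"))
cv2.imwrite("pics/s2.png",cv2.resize(g["img"][140:225,235:320],(680,600) if 0 else (600,600),interpolation=cv2.INTER_CUBIC)[:,:,::-1])
print(s["wrist_force"],s["tcp_rot"])
E
```

```text
free 6442 [-0.0031 -0.001  -0.0001]
now 6454 [0.004  0.0004 0.0003]
[-4.66140135  0.79280998  6.95226925] [-3.14118218e+00 -1.06288297e-03 -3.97898226e-01]
```

View pics/s2.png

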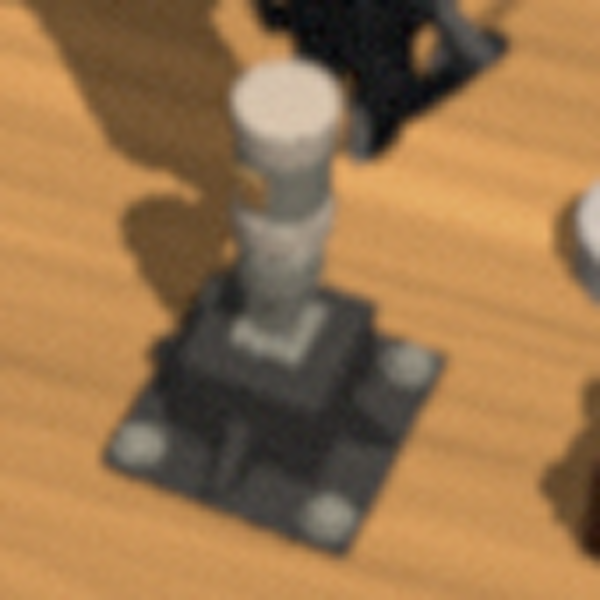

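The mallet is square on the dome and level within 0.5°. The shoulder is about 0.4 mm from home and the load about 11 N. Continuing in small steps.

```bash
python3 -m creep '[{"grip":0,"x":0,"y":0,"z":0.02,"spin":0},{"grip":0,"x":0,"y":0,"z":0.02,"spin":0},{"grip":0,"x":0,"y":0,"z":0.02,"spin":0}]'
python3 -m creep '[{"grip":0,"x":0,"y":0,"z":0.02,"spin":0},{"grip":0,"x":0,"y":0,"z":0.02,"spin":0},{"grip":0,"x":0,"y":0,"z":0.02,"spin":0}]'
python3 - <<'E'
from h import *
for i in range(3):
    env.grab_frame("wrist");s=env.sense();print(s["wrist_force"].round(2),s["eef_pos"][2].round(5))
E
```

```text
time: 21.95
eef_pos: [0.4581, 0.0353, 0.1477]
tcp_rot: [-3.141, -0.001, -0.398]
wrist_force: [-4.0, 0.2, 8.1]
width: 0.166
finger_force: 114.5
time: 22.25
eef_pos: [0.4581, 0.0353, 0.1476]
tcp_rot: [-3.141, -0.001, -0.398]
wrist_force: [-4.5, 1.4, 7.6]
width: 0.164
finger_force: 114.6
[-4.5   1.1   8.42] 0.14757
[-3.2   2.14  8.15] 0.1476
[-4.15  1.56  8.3 ] 0.14757
```

```bash
python3 -m creep '[{"grip":0,"x":0,"y":0,"z":0.02,"spin":0},{"grip":0,"x":0,"y":0,"z":0.02,"spin":0},{"grip":0,"x":0,"y":0,"z":0.02,"spin":0}]'
python3 -m creep '[{"grip":0,"x":0,"y":0,"z":0.02,"spin":0},{"grip":0,"x":0,"y":0,"z":0.02,"spin":0},{"grip":0,"x":0,"y":0,"z":0.02,"spin":0}]'
python3 - <<'E'
from h import *
for i in range(3):
    env.grab_frame("wrist");s=env.sense();print(s["wrist_force"].round(2),s["eef_pos"][2].round(5))
E
```

```text
time: 22.7
eef_pos: [0.4581, 0.0353, 0.1475]
tcp_rot: [-3.141, -0.001, -0.398]
wrist_force: [-5.4, 1.3, 7.6]
width: 0.164
finger_force: 114.6
time: 23.0
eef_pos: [0.4581, 0.0353, 0.1474]
tcp_rot: [-3.141, -0.001, -0.398]
wrist_force: [-5.0, 0.6, 9.5]
width: 0.168
finger_force: 114.7
[-4.43  1.09  8.69] 0.14735
[-5.32  1.71  9.02] 0.14736
[-3.89  1.3   8.88] 0.14735
```

```bash
python3 -m creep '[{"grip":0,"x":0,"y":0,"z":0.02,"spin":0},{"grip":0,"x":0,"y":0,"z":0.04,"spin":0},{"grip":0,"x":0,"y":0,"z":0.04,"spin":0},{"grip":0,"x":0,"y":0,"z":0.04,"spin":0}]'
python3 - <<'E'
from h import *
for i in range(3):
    env.grab_frame("wrist");s=env.sense();print(s["wrist_force"].round(2),s["eef_pos"][2].round(5))
E
```

```text
time: 23.55
eef_pos: [0.4582, 0.0353, 0.1471]
tcp_rot: [-3.141, -0.001, -0.398]
wrist_force: [-3.7, 0.5, 8.5]
width: 0.165
finger_force: 114.8
[-5.04  0.83  9.39] 0.14713
[-5.33  0.87  9.59] 0.14714
[-5.29  0.88  9.77] 0.14711
```

```bash
python3 -m creep '[{"grip":0,"x":0,"y":0,"z":0.02,"spin":0},{"grip":0,"x":0,"y":0,"z":0.03,"spin":0},{"grip":0,"x":0,"y":0,"z":0.03,"spin":0}]'
python3 - <<'E'
from h import *
for i in range(3):
    env.grab_frame("wrist");s=env.sense();print(s["wrist_force"].round(2),s["eef_pos"][2].round(5))
E
```

```text
time: 24.0
eef_pos: [0.4581, 0.0353, 0.1471]
tcp_rot: [-3.141, -0.002, -0.398]
wrist_force: [-5.8, 1.7, 9.8]
width: 0.167
finger_force: 114.9
[-5.58  0.57 10.1 ] 0.14709
[-5.72  1.38  9.83] 0.14709
[-6.1   1.62 11.11] 0.14709
```

```bash
python3 -m creep '[{"grip":0,"x":0,"y":0,"z":0.02,"spin":0},{"grip":0,"x":0,"y":0,"z":0.04,"spin":0},{"grip":0,"x":0,"y":0,"z":0.04,"spin":0}]'
python3 - <<'E'
from h import *
for i in range(3):
    env.grab_frame("wrist");s=env.sense();print(s["wrist_force"].round(2),s["eef_pos"][2].round(5))
E
```

```text
time: 24.45
eef_pos: [0.4581, 0.0353, 0.147]
tcp_rot: [-3.141, -0.002, -0.398]
wrist_force: [-6.3, 0.6, 11.4]
width: 0.169
finger_force: 115.2
[-5.7   0.54 11.4 ] 0.14702
[-6.59  2.11 11.59] 0.14703
[-6.33  0.98 11.41] 0.14704
```

```bash
python3 -m creep '[{"grip":0,"x":0,"y":0,"z":0.02,"spin":0},{"grip":0,"x":0,"y":0,"z":0.03,"spin":0},{"grip":0,"x":0,"y":0,"z":0.03,"spin":0}]'
python3 - <<'E'
from h import *
for i in range(3):
    env.grab_frame("wrist");s=env.sense();print(s["wrist_force"].round(2),s["eef_pos"][2].round(5))
E
```

```text
time: 24.9
eef_pos: [0.4582, 0.0353, 0.147]
tcp_rot: [-3.141, -0.002, -0.398]
wrist_force: [-7.6, 0.9, 12.6]
width: 0.172
finger_force: 115.3
[-7.06  1.78 12.4 ] 0.14699
[-7.15  0.93 11.81] 0.14699
[-6.48  0.73 12.31] 0.14698
```

```bash
python3 -m creep '[{"grip":0,"x":0,"y":0,"z":0.02,"spin":0},{"grip":0,"x":0,"y":0,"z":0.04,"spin":0},{"grip":0,"x":0,"y":0,"z":0.06,"spin":0},{"grip":0,"x":0,"y":0,"z":0.06,"spin":0}]'
python3 - <<'E'
from h import *
for i in range(3):
    env.grab_frame("wrist");s=env.sense();print(s["wrist_force"].round(2),s["eef_pos"][2].round(5))
E
```

```text
time: 25.45
eef_pos: [0.4582, 0.0354, 0.1469]
tcp_rot: [-3.141, -0.002, -0.398]
wrist_force: [-7.8, 2.1, 14.5]
width: 0.163
finger_force: 115.8
[-9.14  1.33 14.77] 0.14693
[-7.67  1.41 14.59] 0.14694
[-8.1   1.38 15.03] 0.14694
```

```bash
python3 -m creep '[{"grip":0,"x":0,"y":0,"z":0.02,"spin":0},{"grip":0,"x":0,"y":0,"z":0.04,"spin":0},{"grip":0,"x":0,"y":0,"z":0.05,"spin":0},{"grip":0,"x":0,"y":0,"z":0.05,"spin":0},{"grip":0,"x":0,"y":0,"z":0.05,"spin":0}]'
python3 - <<'E'
from h import *
for i in range(2):
    f=env.grab_frame("wrist");s=env.sense();print(s["wrist_force"].round(2),s["eef_pos"][2].round(5))
E
```

```text
time: 26.1
eef_pos: [0.4582, 0.0354, 0.1469]
tcp_rot: [-3.141, -0.002, -0.398]
wrist_force: [-9.0, 0.6, 16.4]
width: 0.165
finger_force: 116.0
[-10.01   0.98  16.97] 0.14684
[-9.25  1.11 16.22] 0.14687
```

Load about 20 N with the motion solid (5 N for 0.1 mm), so the shoulder is home. Lifting off and checking.

```bash
python3 -m creep '[{"grip":0,"x":0,"y":0,"z":-0.3,"spin":0},{"grip":0,"x":0,"y":0,"z":-1,"spin":0},{"grip":0,"x":0,"y":0,"z":-3,"spin":0},{"grip":0,"x":0,"y":0,"z":-6,"spin":0},{"grip":0,"x":2,"y":4,"z":-7,"spin":0},{"grip":0,"x":4,"y":8,"z":-7,"spin":0},{"grip":0,"x":6,"y":12,"z":-7,"spin":0},{"grip":0,"x":8,"y":16,"z":-7,"spin":0},{"grip":0,"x":10,"y":20,"z":-7,"spin":0},{"grip":0,"x":11.5,"y":22.5,"z":-7,"spin":0},{"grip":0,"x":12.2,"y":23.7,"z":-7,"spin":0},{"grip":0,"x":12.2,"y":23.7,"z":-7,"spin":0}]'
python3 - <<'E'
from h import *
go(.4795,-.2306,.0175,-22.8)
f=wshot("w11");e=env.sense()["eef_pos"]
X=wcloud(f)
m=np.hypot(X[...,0]-.4948,X[...,1]-.0192)<.028
for n,lo,hi in(("holder",.055,.0625),("collar",.0632,.072),("top",.115,.15)):
    p=X[m&(X[...,2]>lo)&(X[...,2]<hi)];print(n,len(p),np.percentile(p[:,2],[10,50,90,98]).round(4) if len(p) else "")
b=env.grab_frame("top");Xb=cloud(b);m=np.hypot(Xb[...,0]-.4948,Xb[...,1]-.0192)<.022
for n,X0 in(("before(no stake)",cloud(load("top0"))),("now",Xb)):
    p=X0[m];print(n,np.nanpercentile(p[:,2],[50,95]))
zt=e[2]+.0553;a=e[:2]+[.0362,-.0154];p=X[(np.hypot(X[...,0]-a[0],X[...,1]-a[1])<.016)&(abs(X[...,2]-zt)<.01)]
u=np.array([.921,-.39]);q=p[:,:2]-a;print("tilt",np.linalg.lstsq(np.c_[q@u,q@[.39,.921],np.ones(len(p))],p[:,2]-zt,rcond=None)[0])
E
```

```text
time: 27.4
eef_pos: [0.478, -0.2319, 0.2115]
tcp_rot: [-3.141, 0.003, -0.401]
wrist_force: [-0.2, 0.5, -4.1]
width: 0.17
finger_force: 113.3
at [ 0.478  -0.2319  0.2115] yaw -22.96 -> xyz cm [ 0.15 -0.18 19.4 ] spin -0.15798398122566937
holder 517 [0.0593 0.0602 0.0611 0.0619]
collar 245 [0.0649 0.0663 0.0693 0.0715]
top 580 [0.118  0.1262 0.1304 0.1312]
before(no stake) [0.0588002  0.06361254]
now [0.12432901 0.13189539]
tilt [-0.0066306   0.00120721 -0.00056924]
```

The collar top reads 66 mm and the dome top 131 mm, so the shoulder is home and stays there. Now to put the mallet down where it was.

```bash
python3 -m creep '[{"grip":0,"x":0.15,"y":-0.1,"z":4,"spin":0},{"grip":0,"x":0.15,"y":-0.1,"z":8,"spin":0},{"grip":0,"x":0.15,"y":-0.1,"z":12,"spin":0},{"grip":0,"x":0.15,"y":-0.1,"z":15.5,"spin":0},{"grip":0,"x":0.15,"y":-0.1,"z":17.5,"spin":0},{"grip":0,"x":0.15,"y":-0.1,"z":18.5,"spin":0},{"grip":0,"x":0.15,"y":-0.1,"z":18.7,"spin":0},{"grip":0,"x":0.15,"y":-0.1,"z":18.7,"spin":0},{"grip":0,"x":0.15,"y":-0.1,"z":18.7,"spin":0},{"grip":0,"x":0.15,"y":-0.1,"z":18.7,"spin":0}]'
```

```text
time: 28.5
eef_pos: [0.4814, -0.2308, 0.0284]
tcp_rot: [3.141, -0.003, -0.398]
wrist_force: [-0.4, 0.1, -4.1]
width: 0.166
finger_force: 113.3
```

```bash
python3 -m creep '[{"grip":0,"x":0,"y":0,"z":0.3,"spin":0},{"grip":0,"x":0,"y":0,"z":0.6,"spin":0},{"grip":0,"x":0,"y":0,"z":0.8,"spin":0},{"grip":0,"x":0,"y":0,"z":0.9,"spin":0},{"grip":0,"x":0,"y":0,"z":1.0,"spin":0},{"grip":0,"x":0,"y":0,"z":1.0,"spin":0},{"grip":0,"x":0,"y":0,"z":1.0,"spin":0}]'
python3 -m creep '[{"grip":0,"x":0,"y":0,"z":0.1,"spin":0},{"grip":0,"x":0,"y":0,"z":0.15,"spin":0},{"grip":0,"x":0,"y":0,"z":0.15,"spin":0},{"grip":0,"x":0,"y":0,"z":0.15,"spin":0}]'
```

```text
time: 29.2
eef_pos: [0.4803, -0.2303, 0.0168]
tcp_rot: [3.141, -0.0, -0.398]
wrist_force: [-0.6, 0.9, -1.7]
width: 0.166
finger_force: 113.8
time: 29.6
eef_pos: [0.4803, -0.2303, 0.0167]
tcp_rot: [3.141, -0.0, -0.398]
wrist_force: [-5.1, 2.3, 5.7]
width: 0.163
finger_force: 114.8
```

It is standing on the bench. Release, go up and look.

```bash
python3 -m creep '[{"grip":0.1,"x":0,"y":0,"z":0.05,"spin":0},{"grip":0.4,"x":0,"y":0,"z":0.05,"spin":0},{"grip":0.5,"x":0,"y":0,"z":0.05,"spin":0},{"grip":0.5,"x":0,"y":0,"z":0,"spin":0},{"grip":0.5,"x":0,"y":0,"z":-2,"spin":0},{"grip":0.5,"x":0,"y":0,"z":-6,"spin":0},{"grip":0.5,"x":0,"y":0,"z":-11,"spin":0},{"grip":0.5,"x":0,"y":0,"z":-16,"spin":0},{"grip":0.5,"x":0,"y":0,"z":-20,"spin":0},{"grip":0.5,"x":0,"y":0,"z":-20,"spin":0},{"grip":0.5,"x":0,"y":0,"z":-20,"spin":0},{"grip":0.5,"x":0,"y":0,"z":-20,"spin":0}]'
python3 - <<'E'
from h import *
f=wshot("w12");X=wcloud(f)
p=X[(np.hypot(X[...,0]-.516,X[...,1]+.246)<.035)&(X[...,2]>.06)&(X[...,2]<.09)];print("mallet head",len(p),np.median(p,0))
a=load("scene0");g=env.grab_frame("scene");d=cv2.absdiff(a["img"],g["img"]).max(2)
k,l,st,c=cv2.connectedComponentsWithStats((d>50).astype(np.uint8))
print([(st[i].tolist()) for i in range(1,k) if st[i,4]>25])
Xa=cloud(g);m=np.hypot(Xa[...,0]-.4948,Xa[...,1]-.0192)<.03
p=Xa[m];print("dome top",np.nanpercentile(p[:,2],[90,98]))
E
```

```text
time: 30.8
eef_pos: [0.4796, -0.2298, 0.2133]
tcp_rot: [-3.141, 0.003, -0.398]
wrist_force: [-0.4, 0.2, -0.1]
width: 0.497
finger_force: 0.0
mallet head 1283 [ 0.51693893 -0.24613308  0.07209655]
[[118, 0, 28, 52, 684], [147, 0, 123, 152, 9059], [296, 0, 43, 33, 1219], [326, 0, 66, 118, 4157], [161, 8, 7, 11, 28], [272, 31, 25, 37, 546], [126, 34, 39, 38, 902], [253, 68, 68, 56, 1375], [299, 75, 26, 12, 80], [302, 100, 20, 10, 77], [272, 172, 9, 9, 44], [381, 212, 19, 24, 238]]
dome top [0.12992058 0.13350802]
```

The mallet is standing upright at its old spot and the stake is home. The only other image changes are the arm and the emptied well.

```bash
python3 -c "
from bench import env
print(env.hand_in())"
```

```text
the job is handed in; nothing more can be done
None
```

The dome stake is seated fully home in the holder, locked with a last tap of about 20 N. The mallet is back on the bench where it stood, nothing else was moved, and the job was handed in at about 31 s.

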